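# Suction check of a second-hand hand pump

## Task

Check the hand suction pump clamped in the bench vise for leaks: first turn the lever of its ball valve a quarter turn clockwise, fully shut, square across the pipe, and only then draw the T-handle straight out against its return spring until the black ring on the rod has just come clear of the brass gland. Keep it there and finish still holding the handle at that mark, because the spring takes it home as soon as you let go. Leave the valve shut and do not disturb the loose tools and parts on the bench.

Things in the scene. Friction and masses are not known exactly. Their poses are not given: they have to be found in the camera images.
- vise: Grey bench vise fixed to the bench, jaws 100 mm wide, their tops 151 mm above the bench. Origin: centre of its round base, on the bench. Its x axis points from the screw and tommy bar (at -x, 132 mm out, robot side) to the anvil (+x, 127 mm out); y runs along the jaws and the pump's barrel; z up.
- barrel (a point): Hand suction pump clamped immovably in the vise, axes as the vise's. The point lies on the barrel's level axis, 130 mm above the vise's origin. Aluminium barrel 40 mm in diameter, black end caps 47 mm. At the +y end rod and T-handle come out of the brass gland (outer face at y = 95 mm); at the -y end sits the brass ball valve with its lever on top, then a hose barb (to y = -215 mm).
- gland (a point): Centre of the outer face of the brass gland nut (22 mm in diameter) on the rod-end cap, where the rod comes out; the rod leaves it along the vise's +y.
- t_handle: Rod and T-handle. Origin: centre of the black T-grip, a level round bar 20 mm thick, 112 mm long along its x (56 mm each side of the rod), 130 mm above the bench, free below. Its y points straight out, the pulling direction. Rod 12 mm in diameter, on the -y side (socket 21 mm in diameter for the first 18 mm). Home, bar centre to gland face is 45 mm. Black ring: 105 to 115 mm behind the bar centre.
- plunger (a joint): How far the T-handle is drawn out (m): 0 home, 0.100 hard stop. The black ring begins to show at 0.060 and is wholly out of the gland at 0.070. The return spring pulls back with about 6 N at home and 12 N at the ring (friction about 1.5 N); let go, it slides home.
- valve_stem (a point): Upright turning axis of the ball valve lever, at the height of the lever's level part, 175 mm above the bench; fixed, 152 mm from the vise's axis towards -y.
- lever_grip (a point): Middle of the lever's black sleeve, 75 mm from the stem axis: the sleeve is 16 mm wide, 10 mm thick, level, and reaches from 37 to 105 mm from the stem. Its own -y axis points from the stem to the lever's tip. Nothing stands beside it; the hose barb lies 27 mm under its underside when it is open (in line).
- valve_lever (a joint): Angle of the valve lever (rad), growing clockwise seen from above: 0 open, lever in line with the pipe and pointing away from the pump (the vise's -y); 1.571 shut against its stop, lever square across the pipe and pointing to the vise's -x (robot side). Stiff, about 0.22 N m, and stays where it is left.
- hammer: Loose hammer lying on the bench: leave alone.
- wrench: Loose wrench lying on the bench: leave alone.
- tin: Closed steel tin, 72 mm in diameter, 75 mm tall, standing on the bench: leave alone.
- coupling: Brass pipe coupling, a short tube 35 mm in diameter, 48 mm tall, standing on the bench: leave alone.

How it is judged:
By the outcome, as a careful person would: the job done as asked, in the order asked, and still so for the second after the job is handed in, while the arm keeps its last pose, push and grip.
It also fails if it takes over 50 s, if anything falls off the work surface, if the arm or the gripper's body presses on something with over 40 N, if the wrist force passes 120 N, or if a joint passes its speed limit or range.

## Robot

A 6-joint arm with a two-finger parallel gripper is mounted at the origin on the work surface. World frame = base frame: x ahead of the robot, y to its left, z up, the work surface at z = 0. Lengths are in mm, angles in rad, forces in N, time in s.
With the tool pointing down it reaches from about 350 to 775 mm from the base axis. Payload 7.3 kg.
Tool frame: the origin (TCP) lies on the centre line of the jaws, within the pads' length; the fingertips stand 14 mm ahead of it and the grasp point (between the pads) lies 5 mm behind it; z points along the fingers, y is the line along which they close (so a half turn about z gives the same grasp; the last joint's range is limited). The gripper opens to 92 mm and grips with 3 to 60 N. Pads are 19 mm wide; open, the fingers measure 130 mm over their backs; the gripper's body (75 mm by 190 mm) begins 47 mm behind the grasp point.
Start: joints at [1.112, 0.342, 1.524, -0, 1.275, -0.146], TCP at [161.541, 499.551, 207.241] pointing down, gripper open.
Joint ranges: [-2.53, 2.53], [-0.77, 2.02], [0.04, 2.7], [-1, 4.14], [0.28, 2.66], [-3.11, 3.11]. Speed limits (rad/s): [2.57, 2.57, 3.14, 3.14, 3.14, 3.14].

## Interface

Orientations are given as [roll, pitch, yaw] about the fixed x, y, z axes, in that order (R = Rz(yaw) Ry(pitch) Rx(roll)).
In Python, from plant import get_obs, capture, bot, spot_in, trace, pinpoint gives the robot as it stands.
- The arm moves only by the tool play_rows, never from a script. Its argument "rows" is a list of rows, each a list of 2 entries, a list of its own where there are three numbers: the shift along the world's x, y, z in units of 3 cm (1.0 is 3 cm), then the turn, a rotation vector about the world's x, y, z in units of 8 degrees (1.0 is 8 degrees). A call has 1 to 12 rows; each row shifts and turns the commanded pose from where the row before left it; what a row does not reach is not made up. A row lasts 1/8 s, in which the tool goes at most 62.5 mm and 10.7 degrees, less where a joint would pass 70% of its speed; a pose out of reach is approached as far as the arm can. A call with a number of a shift or a turn outside -1 to 1 is refused whole. A call with a gripper value outside its range is refused whole. "hand" is the opening, from -1 (shut) to 1 (fully open), set as the call begins (left out, the last holds). The fingers move at their own pace and stop on an object; the grip force is fixed at half the most. Time passes only in rows, so rows that do not move let the fingers close. It gives the time, the measured TCP pose, the force, the opening and the grip force at its end, in the units of the state.
- get_obs(): the state, without advancing time (a new reading comes with each control period).
- capture(name): name is "scene" or "side" or "wrist"; returns a dict with "frame" (400x640x3 uint8, red, green, blue), "fov_y" (degrees; the focal length in pixels is half the picture's height over the tangent of half this angle, whatever the lens; pixels are square), "cx", "cy" (the principal point, pixels), "rvec" (rotation vector, rad) and "tvec" (3), from world to camera coordinates, as OpenCV has them; the wrist camera has in their place "hand_eye" (4x4, takes a point from camera to tool coordinates, whose origin is the TCP and whose axes are the flange's). Camera axes: x right, y down, z forward; pixel columns grow to the right and rows downward; lengths in mm; the calibration is good to about 2 mm. The wrist camera is an equidistant fisheye: a pixel r from the principal point sees the ray r / f radians off the axis. A picture is of the moment at which its call begins: read the wrist's pose just before it. There is no depth.
- bot.close_job(): hands the job in; it is judged then, once.
Trained networks look in the newest picture that a camera, given by its name, has taken for a name from the list of things; names that differ only in an ending like _2 or _b are one class to them, and where a whole thing is asked for, a point or a joint stands for the part that bears it (a point fixed in the world has none). Each returns a list of dicts, best first, with "p" (0 to 1); they miss things now and then, are a little off and sometimes report something else, mostly with a low value. They report only what shows in the picture. A call takes as long as a camera call.
- spot_in(query, camera): "at" ([row, column] in pixels, amid what is visible of it).
- trace(query, camera): "mask" (400x640 bool, what is visible of it) and "at" ([row, column] in pixels, amid what is visible of it).
- pinpoint(query, camera): "at" ([row, column] in pixels: a listed point, or the origin of a listed thing).
The state is a dict: "time": time; "joint_positions": joint angles; "dq": joint speeds; "tau": joint torques, N m; "tool_pos": TCP position; "tcp_rot": TCP orientation; "contact_force": force on the tool from outside, world axes, zero at the start; "moment": the same for the moment, N m; "grip_width": finger opening in mm; "finger_force": force on a finger pad.
Only numpy, scipy, OpenCV 4.12 (cv2) and the standard library are available. Lean on these libraries where they do the work, as an engineer would, in place of code of your own. Each camera call takes 0.05 s, during which the arm holds its last target. There are 200 camera calls.

## Working session

There is one attempt and no reset: what is moved stays moved. The work goes in short steps, Python scripts to look and compute and a tool call to move; the robot and the scene stay as the last step left them, time stands still between calls to the robot, and variables do not carry over. Pictures are saved under pics/ and viewed, at most 10 in all, crops included, and the job is handed in when it is done.

Besides the shell and the picture viewer there is one more tool, called after ">>>" as name(argument=value, ...) on one line, values as JSON. play_rows: Moves the arm, as the interface text tells. Shifts and turns lie within -1 to 1; 1 stands for 3 cm of shift or 8 degrees of turn. Its arguments: {"type":"object","properties":{"rows":{"type":"array"},"hand":{"type":"number"}},"required":["rows"]}

```bash
mkdir -p pics
cat > h.py <<'E'
import numpy as np, cv2
from scipy.optimize import least_squares
from plant import get_obs, capture, bot, spot_in, trace, pinpoint
def K(c):
    f=c["frame"].shape[0]/2/np.tan(np.radians(c["fov_y"])/2)
    return np.array([[f,0,c["cx"]],[0,f,c["cy"]],[0,0,1.]])
def proj(c,P):
    return cv2.projectPoints(np.float64(P).reshape(-1,1,3),np.float64(c["rvec"]),np.float64(c["tvec"]),K(c),None)[0].reshape(-1,2)
def save(c,n): cv2.imwrite(f"pics/{n}.png",np.ascontiguousarray(c["frame"][:,:,::-1]))
E
python3 - <<'E'
from h import *
import pickle
o=get_obs(); print(o["time"],o["tool_pos"],o["tcp_rot"])
D={}
for cam in("scene","side"):
    c=capture(cam); save(c,cam+"0"); D[cam]=c
    print(cam,c["fov_y"],c["rvec"],c["tvec"])
    for q in("vise","barrel","gland","t_handle","valve_stem","lever_grip","hammer","wrench","tin","coupling"):
        r=pinpoint(q,cam); D[cam,q]=r
        print(q,[(np.round(a["at"],1).tolist(),round(a["p"],2)) for a in r[:2]])
pickle.dump(D,open("d.pkl","wb"))
E
```

```text
0.0 [161.33335856 499.13285071 206.54650897] [-3.14004949e+00 -2.03792931e-04  2.82882690e+00]
scene 54.71713443638447 [ 2.26550344  0.75605209 -0.29788075] [-415.33634309 -141.95955435 1317.66932419]
vise [([247.2, 315.5], 0.77)]
barrel [([222.1, 313.7], 0.96)]
gland [([186.9, 326.7], 0.98), ([251.6, 317.7], 0.61)]
t_handle [([148.7, 335.3], 0.63), ([181.9, 332.4], 0.54)]
valve_stem [([253.9, 289.5], 0.88)]
lever_grip [([282.6, 274.1], 0.85)]
hammer [([169.5, 411.2], 0.64)]
wrench [([343.8, 250.1], 0.93)]
tin [([149.5, 331.8], 0.68), ([279.8, 274.0], 0.19)]
coupling [([271.9, 211.8], 0.53)]
side 53.57830384150736 [ 0.29391505 -2.79501366  1.20384516] [502.27791111 166.83666141 945.03594407]
vise [([210.1, 307.5], 0.84)]
barrel [([174.8, 308.9], 0.76)]
gland [([200.4, 310.6], 0.57), ([354.1, 364.2], 0.46)]
t_handle [([216.1, 317.8], 0.79)]
valve_stem [([126.1, 303.7], 0.59), ([150.0, 315.6], 0.53)]
lever_grip [([112.3, 301.8], 0.74)]
hammer [([360.0, 228.6], 0.64)]
wrench [([149.6, 316.6], 0.48)]
tin [([353.8, 362.5], 0.77), ([211.0, 311.5], 0.29)]
coupling [([170.8, 376.6], 0.59)]
```

```bash
cat > fit.py <<'E'
from h import *
import pickle
D=pickle.load(open("d.pkl","rb"))
L={"vise":(0,0,0),"barrel":(0,0,130),"gland":(0,95,130),"t_handle":(0,140,130),"valve_stem":(0,-152,175),"lever_grip":(0,-227,175)}
def W(p,q):
    a=p[2];c,s=np.cos(a),np.sin(a);x,y,z=q
    return [p[0]+c*x-s*y,p[1]+s*x+c*y,z]
obs=[]
for cam in("scene","side"):
    for q in L:
        for a in D[cam,q]: obs.append((cam,q,a["at"],a["p"])); break
# t_handle ambiguous in scene: use second, robust
def res(p):
    return np.concatenate([(proj(D[c],W(p,L[q]))[0]-np.array(at)[::-1])*pp for c,q,at,pp in obs])
best=min((least_squares(res,[550,100,a],loss="soft_l1",f_scale=3,x_scale=[100,100,1]) for a in np.arange(-3,3.2,.5)),key=lambda r:r.cost)
p=best.x; print(p,best.cost)
for c,q,at,pp in obs: print(c,q,(proj(D[c],W(p,L[q]))[0][::-1]-np.array(at)).round(1))
for q in L: print(q,np.round(W(p,L[q]),1))
np.save("pose.npy",p)
E
python3 fit.py; python3 -c "
import cv2,numpy as np
a=cv2.imread('pics/scene0.png')[90:390,150:500];b=cv2.imread('pics/side0.png')[60:400,150:480]
cv2.imwrite('pics/a.png',cv2.resize(a,(700,600)));cv2.imwrite('pics/b.png',cv2.resize(b,None,fx=1.76,fy=1.76))"
```

```text
[ 5.58031533e+02 -8.27614471e+01  3.07853253e-01] 75.61831302634674
scene vise [ 0.5 -0.7]
scene barrel [-6.1  0.9]
scene gland [3.2 0.2]
scene t_handle [30.2 -3.1]
scene valve_stem [-0.5  0.6]
scene lever_grip [0.3 1.5]
side vise [1.3 2.9]
side barrel [0.2 0.6]
side gland [0.4 2.1]
side t_handle [-1.7 -3.4]
side valve_stem [0.5 1.1]
side lever_grip [-0.1  1.2]
vise [558.  -82.8   0. ]
barrel [558.  -82.8 130. ]
gland [529.2   7.8 130. ]
t_handle [515.6  50.7 130. ]
valve_stem [ 604.1 -227.6  175. ]
lever_grip [ 626.8 -299.1  175. ]
```

View pics/a.png

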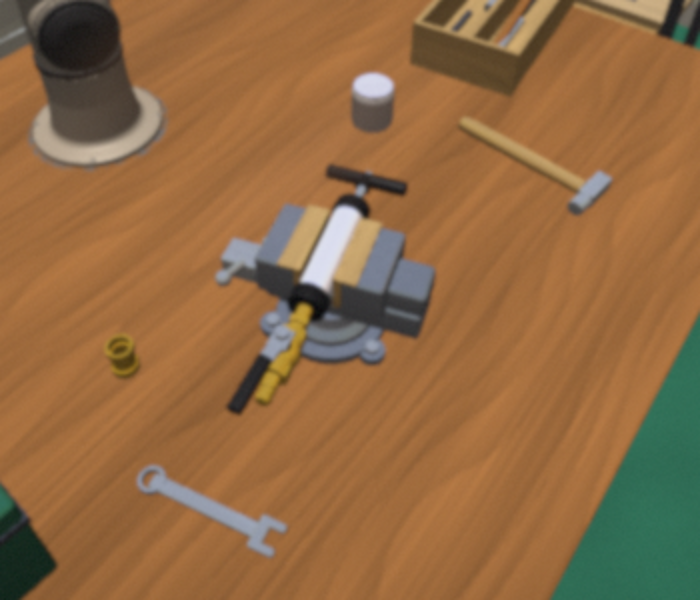

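View pics/b.png

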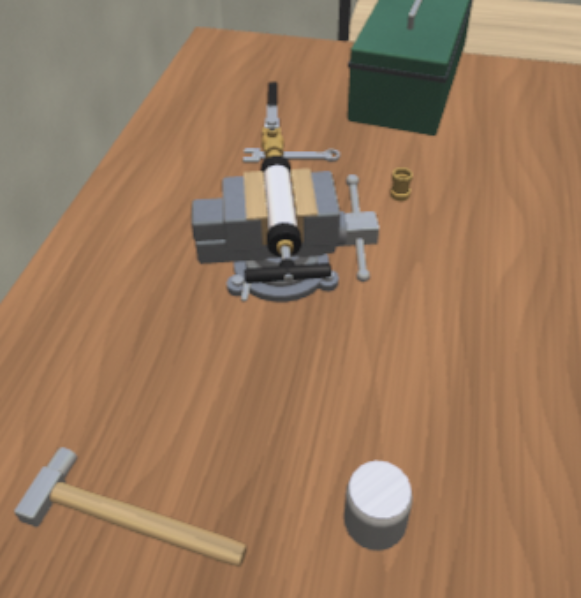

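```bash
sed -i 's/        for a in D\[cam,q\]: obs/        for a in D[cam,q][(cam,q)==("scene","t_handle"):]: obs/' fit.py
cat >> fit.py <<'E'
def ray(c,at,z):
    R=cv2.Rodrigues(np.float64(c["rvec"]))[0]; C=-R.T@np.float64(c["tvec"]).ravel()
    d=R.T@np.linalg.inv(K(c))@[at[1],at[0],1]; return (C+d*(z-C[2])/d[2])
for cam in("scene","side"):
    for q,z in(("tin",0),("tin",37),("coupling",24),("coupling",0)): print(cam,q,z,ray(D[cam],D[cam,q][0]["at"],z).round())
    print(cam,[ (q,ray(D[cam],[a for a in obs if a[0]==cam and a[1]==q][0][2],L[q][2]).round()) for q in L])
E
python3 fit.py
```

```text
[ 5.58405963e+02 -8.39839695e+01  3.08861665e-01] 25.822884611046216
scene vise [ 0.9 -0.8]
scene barrel [-5.7  0.7]
scene gland [3.5 0. ]
scene t_handle [-2.7 -0.4]
scene valve_stem [0.  0.4]
scene lever_grip [0.8 1.4]
side vise [0.9 2.9]
side barrel [-0.2  0.6]
side gland [-0.   2.1]
side t_handle [-2.1 -3.4]
side valve_stem [0.3 1. ]
side lever_grip [-0.3  1.1]
vise [558.4 -84.    0. ]
barrel [558.4 -84.  130. ]
gland [529.5   6.5 130. ]
t_handle [515.8  49.4 130. ]
valve_stem [ 604.6 -228.8  175. ]
lever_grip [ 627.4 -300.2  175. ]
scene tin 0 [352. 283.   0.]
scene tin 37 [378. 245.  37.]
scene coupling 24 [ 410. -309.   24.]
scene coupling 0 [ 394. -301.    0.]
scene [('vise', array([558., -80.,   0.])), ('barrel', array([ 568., -100.,  130.])), ('gland', array([522.,  17., 130.])), ('t_handle', array([523.,  42., 130.])), ('valve_stem', array([ 604., -229.,  175.])), ('lever_grip', array([ 624., -300.,  175.]))]
side tin 0 [365. 289.   0.]
side tin 37 [365. 307.  37.]
side coupling 24 [ 398. -266.   24.]
side coupling 0 [ 399. -296.    0.]
side [('vise', array([567., -86.,   0.])), ('barrel', array([560., -83., 130.])), ('gland', array([534.,   8., 130.])), ('t_handle', array([507.,  54., 130.])), ('valve_stem', array([ 608., -229.,  175.])), ('lever_grip', array([ 630., -298.,  175.]))]
```

>>> play_rows(rows=[[[0.57,-0.98,0.3],[0,0,-0.25]],[[0.57,-0.98,0.3],[0,0,-0.25]],[[0.57,-0.98,0.3],[0,0,-0.25]],[[0.57,-0.98,0.3],[0,0,-0.25]],[[0.57,-0.98,0],[0,0,-0.25]],[[0.57,-0.98,0],[0,0,-0.25]],[[0.57,-0.98,0],[0,0,-0.25]],[[0.57,-0.98,0],[0,0,-0.25]],[[0.57,-0.98,0],[0,0,-0.25]],[[0.57,-0.98,0],[0,0,-0.25]],[[0.57,-0.98,0],[0,0,-0.25]],[[0.57,-0.98,0],[0,0,-0.25]]], hand=0.1)

```text
time: 2.6
tool_pos: [367.2, 145.7, 243.4]
tcp_rot: [3.141, 0.0, 2.409]
contact_force: [0.4, 0.2, 0.5]
grip_width: 50.7
finger_force: 0.0
```

>>> play_rows(rows=[[[0.57,-0.98,0],[0,0,-0.25]],[[0.57,-0.98,0],[0,0,-0.25]],[[0.57,-0.98,0],[0,0,-0.25]],[[0.57,-0.98,0],[0,0,-0.25]],[[0.57,-0.98,0],[0,0,-0.25]],[[0.57,-0.98,0],[0,0,-0.25]],[[0.57,-0.98,0],[0,0,-0.25]],[[0.57,-0.98,0],[0,0,-0.25]],[[0.57,-0.98,0],[0,0,-0.25]],[[0.57,-0.98,0],[0,0,-0.25]],[[0.57,-0.98,0],[0,0,-0.25]],[[0.57,-0.98,0],[0,0,-0.25]]])

```text
time: 4.1
tool_pos: [572.4, -207.0, 243.2]
tcp_rot: [3.141, -0.0, 1.99]
contact_force: [0.9, -0.0, 0.2]
grip_width: 50.5
finger_force: 0.0
```

>>> play_rows(rows=[[[0.57,-0.98,0],[0,0,-0.25]],[[0.57,-0.98,0],[0,0,-0.25]],[[0.57,-0.98,0],[0,0,-0.25]],[[0,0,0],[0,0,0]]])

```text
time: 4.6
tool_pos: [623.4, -296.1, 241.6]
tcp_rot: [-3.141, -0.001, 1.884]
contact_force: [-1.0, 0.4, -0.6]
grip_width: 50.7
finger_force: 0.0
```

```bash
cat >> h.py <<'E'
from scipy.spatial.transform import Rotation as Ro
def wray(o,c,at,z):
    f=K(c)[0,0]; u=np.array([at[1]-c["cx"],at[0]-c["cy"]]); r=np.hypot(*u); t=r/f
    d=np.r_[np.sin(t)*u/max(r,1e-9),np.cos(t)]
    H=np.array(c["hand_eye"]); R=Ro.from_euler("xyz",o["tcp_rot"]).as_matrix()
    C=R@H[:3,3]+o["tool_pos"]; d=R@H[:3,:3]@d
    return C+d*(z-C[2])/d[2]
E
python3 - <<'E'
from h import *
o=get_obs(); c=capture("wrist"); save(c,"w1")
for q,z in(("lever_grip",175),("valve_stem",175),("gland",130),("barrel",130)):
    for a in pinpoint(q,"wrist")[:2]: print(q,np.round(a["at"]),round(a["p"],2),wray(o,c,a["at"],z).round(1))
E
```

```text
lever_grip [210. 321.] 0.93 [ 622.8 -299.7  175. ]
valve_stem [118. 331.] 0.7 [ 607.1 -225.4  175. ]
gland [118. 328.] 0.33 [ 606.3 -226.5  130. ]
```

View pics/w1.png

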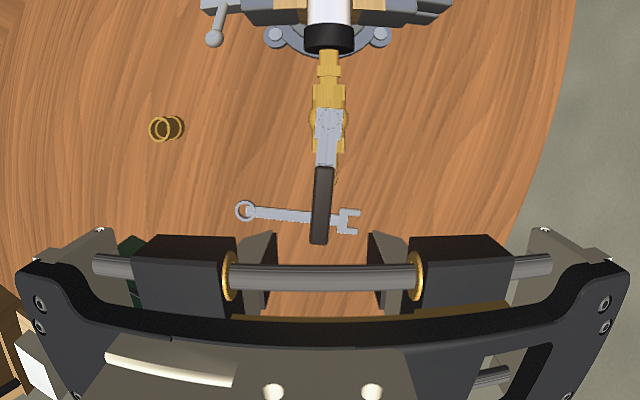

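>>> play_rows(rows=[[[0.03,-0.1,-0.8],[0,0,0]],[[0,0,-0.8],[0,0,0]],[[0,0,-0.7],[0,0,0]],[[0,0,0],[0,0,0]]])

```text
time: 5.35
tool_pos: [623.3, -296.0, 173.0]
tcp_rot: [-3.14, -0.003, 1.887]
contact_force: [-0.3, 0.1, 1.4]
grip_width: 50.4
finger_force: 0.0
```

>>> play_rows(rows=[[[0,0,0],[0,0,0]],[[0,0,0],[0,0,0]]], hand=-0.5)

```text
time: 5.6
tool_pos: [624.7, -297.4, 175.8]
tcp_rot: [3.14, 0.002, 1.887]
contact_force: [0.7, -0.0, 0.2]
grip_width: 35.2
finger_force: 0.0
```

>>> play_rows(rows=[[[-0.305,-0.076,0],[0,0,-0.94]],[[-0.312,-0.035,0],[0,0,-0.94]],[[-0.314,0.006,0],[0,0,-0.94]],[[-0.311,0.047,0],[0,0,-0.94]],[[-0.302,0.087,0],[0,0,-0.94]],[[-0.288,0.125,0],[0,0,-0.94]],[[-0.269,0.162,0],[0,0,-0.94]],[[-0.246,0.196,0],[0,0,-0.94]],[[-0.218,0.226,0],[0,0,-0.94]],[[-0.187,0.252,0],[0,0,-0.94]],[[-0.152,0.275,0],[0,0,-0.94]]])

```text
time: 6.98
tool_pos: [537.2, -259.3, 175.3]
tcp_rot: [3.14, -0.001, 0.438]
contact_force: [0.3, -0.2, 0.2]
grip_width: 22.9
finger_force: 0.0
```

>>> play_rows(rows=[[[-0.115,0.292,0],[0,0,-0.94]],[[0,0,0],[0,0,0]]])

```text
time: 7.22
tool_pos: [533.8, -250.3, 175.2]
tcp_rot: [3.14, -0.001, 0.313]
contact_force: [0.1, -0.3, 1.0]
grip_width: 22.7
finger_force: 0.0
```

Run:
```python
from h import *
o=get_obs(); c=capture("wrist"); save(c,"w2"); print(o["contact_force"],o["moment"])
for a in pinpoint("lever_grip","wrist")[:2]+pinpoint("valve_stem","wrist")[:2]: print(np.round(a["at"]),round(a["p"],2),wray(o,c,a["at"],175).round(1))
```

```text
[ 0.1346313  -0.28406047  0.98803634] [-0.08935985  0.16588794  0.02208129]
[136.  36.] 0.53 [534.4  -5.9 175. ]
[109. 326.] 0.71 [ 605.9 -227.6  175. ]
```

View pics/w2.png

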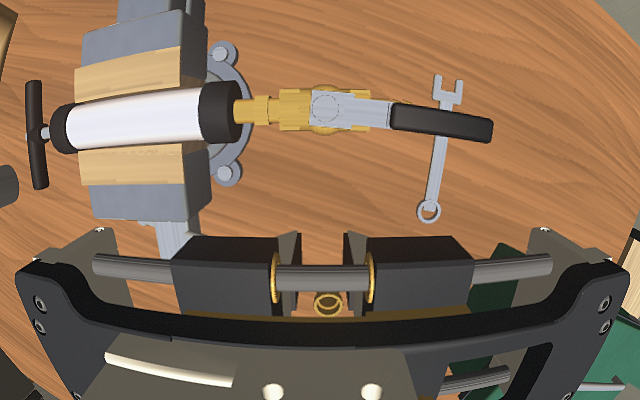

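Run:
```python
from h import *
c=capture("wrist"); print(np.round(c["hand_eye"],3), c["fov_y"],c["cx"],c["cy"])
o2=get_obs(); o1=dict(tool_pos=np.array([623.4,-296.1,241.6]),tcp_rot=[-3.141,-.001,1.884])
for n,a,b in(("tip",(243,318),(130,492)),("near",(168,323),(115,391)),("stem",(118,331),(109,326))):
    for z in(150,165,175,185): print(n,z,wray(o1,c,a,z).round(),wray(o2,c,b,z).round())
s=capture("scene"); save(s,"s2")
for a in pinpoint("lever_grip","scene")[:2]: print(a)
im=s["frame"][180:330,200:400,::-1]; 
cv2.imwrite("pics/s2c.png",cv2.resize(im,(800,600),interpolation=cv2.INTER_CUBIC))
```

```text
[[-1.00000e-03 -9.63000e-01 -2.69000e-01  7.20730e+01]
 [ 1.00000e+00 -1.00000e-03 -2.00000e-03 -1.60200e+00]
 [ 2.00000e-03 -2.69000e-01  9.63000e-01 -1.77516e+02]
 [ 0.00000e+00  0.00000e+00  0.00000e+00  1.00000e+00]] 65.70646984690485 321.9300938038748 199.2870924535605
tip 150 [ 632. -342.  150.] [ 635. -345.  150.]
tip 165 [ 630. -335.  165.] [ 632. -336.  165.]
tip 175 [ 629. -331.  175.] [ 631. -330.  175.]
tip 185 [ 628. -327.  185.] [ 629. -324.  185.]
near 150 [ 614. -272.  150.] [ 616. -270.  150.]
near 165 [ 614. -270.  165.] [ 615. -267.  165.]
near 175 [ 613. -268.  175.] [ 615. -264.  175.]
near 185 [ 612. -266.  185.] [ 614. -262.  185.]
stem 150 [ 607. -228.  150.] [ 606. -228.  150.]
stem 165 [ 607. -228.  165.] [ 606. -228.  165.]
stem 175 [ 607. -228.  175.] [ 606. -228.  175.]
stem 185 [ 606. -228.  185.] [ 605. -228.  185.]
{'at': [283.9, 275.1], 'p': 0.75}
```

View pics/s2c.png

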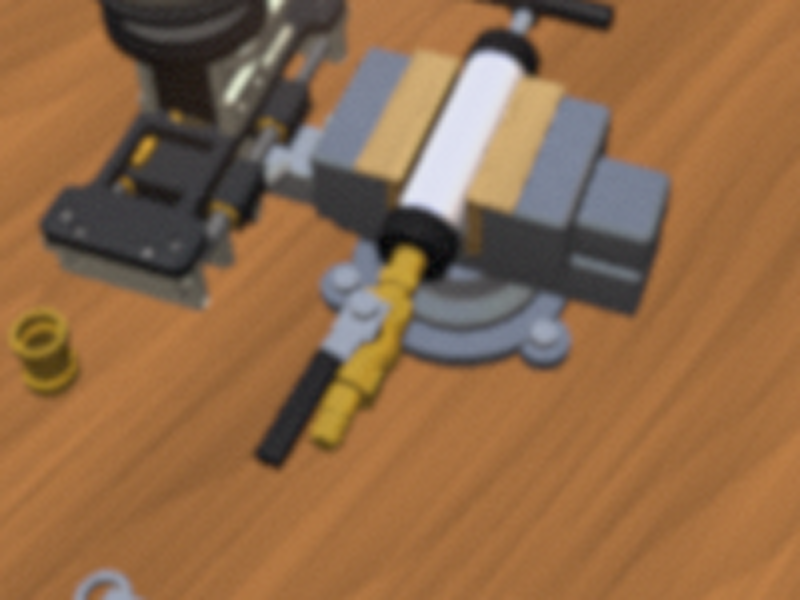

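Run:
```python
from h import *
o=get_obs(); s=capture("scene"); print(o["time"],o["tool_pos"],o["tcp_rot"],o["joint_positions"])
T=np.array(o["tool_pos"]);R=Ro.from_euler("xyz",o["tcp_rot"]).as_matrix()
# crop coords of tip points: fingers +-31mm
for n,v in(("tcp",[0,0,0]),("tip+",[0,11,14]),("tip-",[0,-11,14]),("b+",[0,95,-52]),("b-",[0,-95,-52])):
    print(n,((proj(s,T+R@v)[0]-[200,180])*4).round())
for z in (160,175,190): print(((proj(s,[[605,-228,z],[627,-300,z]])-[200,180])*4).round())
c=capture("side"); save(c,"side2")
cv2.imwrite("pics/side2c.png",cv2.resize(c["frame"][80:230,230:430,::-1],(800,600),interpolation=cv2.INTER_CUBIC))
print(pinpoint("lever_grip","side")[:2])
for n,v in(("tcp",[0,0,0]),("tip+",[0,11,14]),("tip-",[0,-11,14])):
    print(n,((proj(c,T+R@v)[0]-[230,80])*4).round())
```

```text
7.525 [ 533.68656853 -250.87892888  174.27506806] [ 3.14131166e+00 -9.03234191e-05  3.12134771e-01] [-5.69288606e-01  4.86407280e-01  1.38993111e+00 -1.14331857e-04
  1.26497999e+00  6.89407370e-01]
tcp [232. 258.]
tip+ [226. 289.]
tip- [243. 258.]
b+ [133. 345.]
b- [296.  70.]
[[363. 312.]
 [304. 429.]]
[[361. 295.]
 [302. 413.]]
[[360. 278.]
 [299. 397.]]
[{'at': [112.7, 305.2], 'p': 0.46}]
tcp [407. 181.]
tip+ [405. 189.]
tip- [409. 207.]
```

View pics/side2c.png

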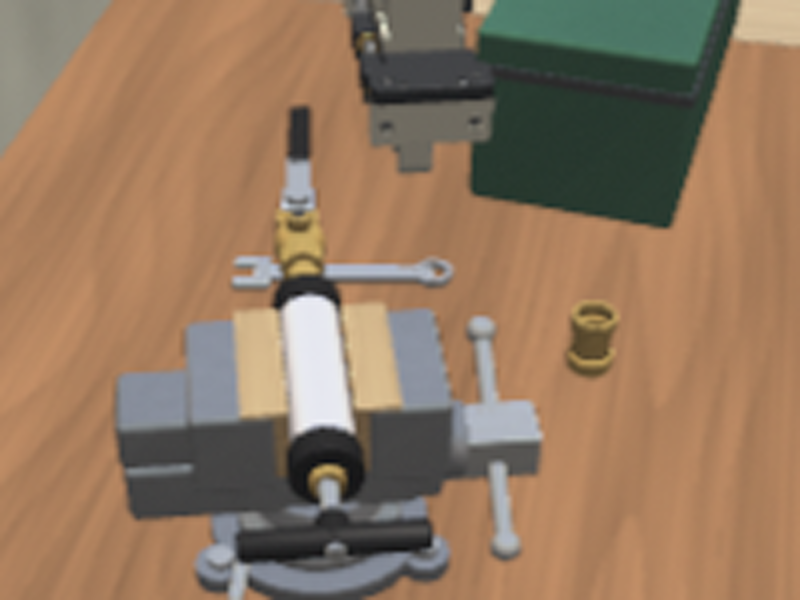

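>>> play_rows(rows=[[[0,0,1],[0,0,0.94]],[[0,0,0.5],[0,0,0.94]],[[0.3,-0.16,0],[0,0,0.94]],[[0.3,-0.16,0],[0,0,0.94]],[[0.3,-0.16,0],[0,0,0.94]],[[0.3,-0.16,0],[0,0,0.94]],[[0.3,-0.16,0],[0,0,0.94]],[[0.3,-0.16,0],[0,0,0.94]],[[0.3,-0.16,0],[0,0,0.94]],[[0.3,-0.16,0],[0,0,0.94]],[[0.3,-0.16,0],[0,0,0.94]],[[0.3,-0.16,0],[0,0,0.94]]], hand=0.1)

```text
time: 9.18
tool_pos: [623.9, -298.8, 219.0]
tcp_rot: [-3.142, -0.0, 1.891]
contact_force: [0.2, -0.7, 0.2]
grip_width: 50.3
finger_force: 0.0
```

>>> play_rows(rows=[[[0,0,-0.5],[0,0,0]],[[0,0,-0.5],[0,0,0]],[[0,0,-0.5],[0,0,0]],[[0,0,0],[0,0,0]]])

```text
time: 9.68
tool_pos: [622.6, -297.9, 172.1]
tcp_rot: [-3.139, -0.003, 1.886]
contact_force: [-0.1, 0.3, 0.2]
grip_width: 50.1
finger_force: 0.0
```

```bash
cat > look.py <<'E'
from h import *
import sys
o=get_obs(); print(o["time"],np.round(o["tool_pos"],1),np.round(o["tcp_rot"],3),o["contact_force"].round(1) if hasattr(o["contact_force"],"round") else o["contact_force"])
T=np.array(o["tool_pos"]);R=Ro.from_euler("xyz",o["tcp_rot"]).as_matrix(); w=o["grip_width"]/2
out=[]
for cam in("scene","side"):
    c=capture(cam); im=np.ascontiguousarray(c["frame"][:,:,::-1]); ctr=proj(c,T)[0]
    x0,y0=int(ctr[0])-50,int(ctr[1])-75; x0=max(0,x0);y0=max(0,y0)
    cr=cv2.resize(im[y0:y0+150,x0:x0+100],(400,600),interpolation=cv2.INTER_CUBIC)
    if len(sys.argv)>2:
     for v,col in(([0,w,14],(0,0,255)),([0,-w,14],(0,0,255)),([0,0,0],(255,0,255))):
        p=((proj(c,T+R@v)[0]-[x0,y0])*4+2).astype(int); cv2.drawMarker(cr,tuple(map(int,p)),col,cv2.MARKER_CROSS,12,1)
    out.append(cr)
cv2.imwrite(f"pics/{sys.argv[1]}.png",np.hstack(out))
E
python3 look.py c1 1
```

```text
9.675 [ 622.6 -297.9  172.1] [-3.139e+00 -3.000e-03  1.886e+00] [-0.1  0.3  0.2]
```

View pics/c1.png

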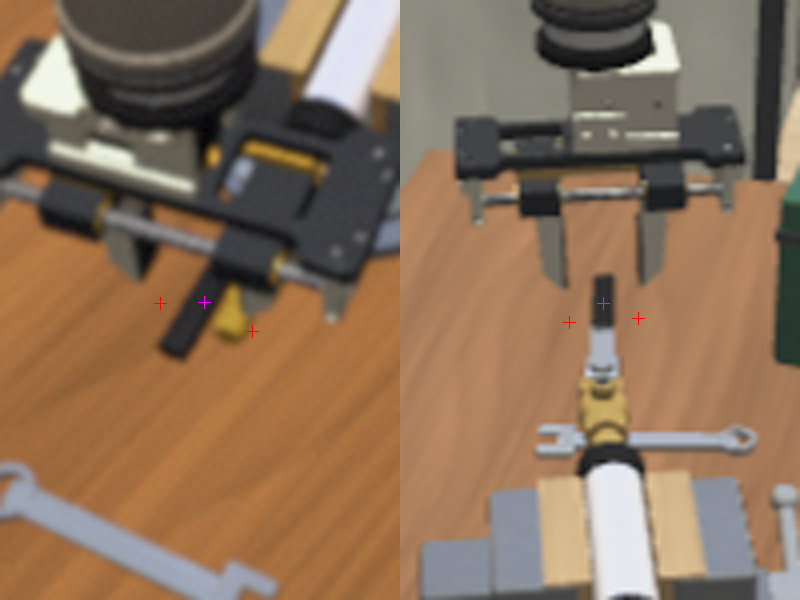

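Run:
```python
from h import *
o=get_obs(); T=np.array(o["tool_pos"]);R=Ro.from_euler("xyz",o["tcp_rot"]).as_matrix()
A={"scene":[(138,278),(255,315)],"side":[(163,285),(245,280)]}
C={k:capture(k) for k in A}; P=[]
for cam in A:
    c=C[cam]; ctr=proj(c,T)[0]; off=np.array([int(ctr[0])-50,int(ctr[1])-75]); A[cam]=[np.array(a)/4+off for a in A[cam]]
for i,j in((0,0),(1,1),(0,1),(1,0)):
    f=lambda X: np.r_[proj(C["scene"],X)[0]-A["scene"][i],proj(C["side"],X)[0]-A["side"][j]]
    r=least_squares(f,T); print(i,j,r.x.round(1),r.cost.round(2),"tool frame",(R.T@(r.x-T)).round(1))
```

```text
0 0 [ 617.  -311.1  196.3] 126.22 tool frame [ -9.9 -10.1 -21.9]
1 1 [ 630.4 -295.1  178.8] 157.9 tool frame [ 1.2  7.6 -4.4]
0 1 [ 594.4 -312.3  187.8] 0.05 tool frame [ -4.  -31.9 -13.5]
1 0 [ 652.3 -293.4  186.8] 0.95 tool frame [ -4.   28.9 -12.5]
```

The pictures put the fingertips at a world height of about 187, some 27 mm above what the tool pose plus the stated geometry gives. I'll descend by the measured difference while watching the force.

>>> play_rows(rows=[[[0.05,-0.05,-0.3],[0,0,0]],[[0,0,-0.3],[0,0,0]],[[0,0,-0.3],[0,0,0]],[[0,0,0],[0,0,0]]])

```text
time: 10.38
tool_pos: [624.5, -299.7, 145.8]
tcp_rot: [-3.14, -0.002, 1.886]
contact_force: [0.2, -0.5, -0.5]
grip_width: 50.4
finger_force: 0.0
```

>>> play_rows(rows=[[[0,0,0],[0,0,0]],[[0,0,0],[0,0,0]],[[0,0,0],[0,0,0]]], hand=-0.9)

```text
time: 10.75
tool_pos: [625.2, -300.1, 147.6]
tcp_rot: [3.141, 0.0, 1.886]
contact_force: [-1.3, 0.1, -0.1]
grip_width: 24.8
finger_force: 0.0
```

>>> play_rows(rows=[[[0,0,0],[0,0,0]],[[0,0,0],[0,0,0]]])

```text
time: 11.0
tool_pos: [625.4, -300.2, 147.5]
tcp_rot: [3.141, 0.001, 1.886]
contact_force: [1.0, -0.6, -0.1]
grip_width: 16.2
finger_force: 29.5
```

>>> play_rows(rows=[[[-0.315,-0.079,0],[0,0,-0.94]],[[-0.323,-0.036,0],[0,0,-0.94]],[[-0.325,0.006,0],[0,0,-0.94]],[[-0.322,0.049,0],[0,0,-0.94]]])

```text
time: 11.5
tool_pos: [587.9, -300.0, 147.5]
tcp_rot: [3.139, -0.003, 1.358]
contact_force: [6.4, 7.2, 0.4]
grip_width: 15.8
finger_force: 29.1
```

>>> play_rows(rows=[[[-0.313,0.09,0],[0,0,-0.94]],[[-0.298,0.129,0],[0,0,-0.94]],[[-0.278,0.168,0],[0,0,-0.94]],[[-0.255,0.203,0],[0,0,-0.94]]])

```text
time: 12.0
tool_pos: [555.3, -281.8, 147.6]
tcp_rot: [3.138, -0.006, 0.833]
contact_force: [14.7, 7.7, -4.0]
grip_width: 15.7
finger_force: 29.6
```

>>> play_rows(rows=[[[-0.226,0.234,0],[0,0,-0.94]],[[-0.194,0.261,0],[0,0,-0.94]],[[-0.157,0.285,0],[0,0,-0.94]]])

```text
time: 12.38
tool_pos: [539.3, -259.2, 147.7]
tcp_rot: [3.138, -0.009, 0.439]
contact_force: [18.5, 5.0, -7.4]
grip_width: 15.7
finger_force: 29.8
```

>>> play_rows(rows=[[[-0.119,0.302,0],[0,0,-0.94]],[[0,0,0],[0,0,0]]])

```text
time: 12.62
tool_pos: [536.0, -251.0, 147.7]
tcp_rot: [3.137, -0.009, 0.311]
contact_force: [16.5, 2.7, -7.4]
grip_width: 15.4
finger_force: 30.0
```

>>> play_rows(rows=[[[0.12,0.06,0],[0,0,-0.15]],[[0.07,0.06,0],[0,0,-0.15]],[[0,0,0],[0,0,0]]])

```text
time: 13.0
tool_pos: [536.2, -250.8, 147.6]
tcp_rot: [3.137, 0.003, 0.27]
contact_force: [-4.4, -8.0, 0.3]
grip_width: 15.9
finger_force: 30.3
```

>>> play_rows(rows=[[[-0.05,0.08,0],[0,0,0]],[[0,0,0],[0,0,0]]])

```text
time: 13.25
tool_pos: [536.2, -250.7, 147.7]
tcp_rot: [3.132, -0.0, 0.27]
contact_force: [1.8, -16.4, -4.6]
grip_width: 15.8
finger_force: 30.3
```

>>> play_rows(rows=[[[0,-0.1,0],[0,0,0]],[[0,0,0],[0,0,0]]])

```text
time: 13.5
tool_pos: [536.2, -250.8, 147.6]
tcp_rot: [3.137, -0.001, 0.27]
contact_force: [3.2, -7.4, -2.6]
grip_width: 15.7
finger_force: 30.3
```

>>> play_rows(rows=[[[0,0,0],[0,0,0]],[[0,0,0],[0,0,0]],[[0,0,0.5],[0,0,0]],[[0,0,0.8],[0,0,0]],[[0,0,0.9],[0,0,0]],[[0,0,0.9],[0,0,0]]], hand=-0.05)

```text
time: 14.25
tool_pos: [535.6, -248.4, 242.3]
tcp_rot: [3.141, -0.001, 0.27]
contact_force: [0.3, -0.2, 0.3]
grip_width: 43.7
finger_force: 0.0
```

>>> play_rows(rows=[[[-0.17,0.97,0],[0,0,0.03]],[[-0.17,0.97,0],[0,0,0.03]],[[-0.17,0.97,0],[0,0,0.03]],[[-0.17,0.97,0],[0,0,0.03]],[[-0.17,0.97,0],[0,0,0.03]],[[-0.17,0.97,0],[0,0,0.03]],[[-0.17,0.97,0],[0,0,0.03]],[[-0.17,0.97,0],[0,0,0.03]],[[-0.17,0.97,0],[0,0,0.03]],[[-0.17,0.97,0],[0,0,0.03]],[[0,0,0],[0,0,0]],[[0,0,0],[0,0,0]]])

```text
time: 15.75
tool_pos: [484.8, 42.0, 240.9]
tcp_rot: [3.141, -0.001, 0.312]
contact_force: [-0.1, -0.0, 0.6]
grip_width: 43.8
finger_force: 0.0
```

Run:
```python
from h import *
o=get_obs(); c=capture("wrist"); save(c,"w3"); print(o["time"],o["tool_pos"],o["tcp_rot"],o["joint_positions"])
for q,z in(("t_handle",130),("gland",130),("barrel",130),("lever_grip",175),("valve_stem",175)):
    for a in pinpoint(q,"wrist")[:2]: print(q,np.round(a["at"]),round(a["p"],2),wray(o,c,a["at"],z).round(1))
for t in trace("t_handle","wrist")[:1]:
    m=t["mask"]; print(t["p"],m.sum()); ys,xs=np.where(m)
    P=np.array([wray(o,c,(y,x),135) for y,x in zip(ys[::15],xs[::15])])[:,:2]
    u=np.array([np.cos(.309),np.sin(.309)]);v=np.array([-u[1],u[0]])
    print("x ext",np.percentile(P@u,[1,50,99]),"y",np.percentile(P@v,[1,25,50,75,99]), "expected",np.array([515.8,49.4])@u,np.array([515.8,49.4])@v)
for cam in("scene","side"):
    c=capture(cam)
    for q in("lever_grip","t_handle","gland"): print(cam,q,[(np.round(a["at"],1).tolist(),round(a["p"],2)) for a in pinpoint(q,cam)[:2]])
    sh=[[605.5-75*np.cos(.309),-228.5-75*np.sin(.309),175],[515.8,49.4,130]]; print(proj(c,sh)[:,::-1].round(1))
```

```text
15.75 [484.76088977  41.95161296 240.90738019] [ 3.14076608e+00 -8.12369028e-04  3.11699619e-01] [-7.10177557e-02  2.44611702e-01  1.56658689e+00 -4.77246480e-04
  1.32933181e+00  1.18819316e+00]
t_handle [154. 324.] 0.79 [518.3  52.7 130. ]
t_handle [158. 369.] 0.52 [528.3  11.2 130. ]
gland [158. 373.] 0.91 [529.8   8.  130. ]
barrel [159. 466.] 0.7 [560.6 -84.3 130. ]
lever_grip [243. 576.] 0.89 [ 527.3 -246.2  175. ]
lever_grip [142. 425.] 0.32 [559.4 -19.8 175. ]
valve_stem [172. 594.] 0.62 [ 608.3 -227.2  175. ]
valve_stem [161. 464.] 0.61 [557.2 -60.2 175. ]
0.81 3083
x ext [455.8570187  510.71512611 563.12586889] y [-150.69980585 -115.73497949 -110.01852246 -103.53823992  -98.83304222] expected 506.3936027935433 -109.79762770558857
scene lever_grip [([241.7, 256.6], 0.74)]
scene t_handle [([180.8, 333.8], 0.52)]
scene gland [([186.9, 325.6], 0.6)]
[[244.5 257.9]
 [179.2 332. ]]
side lever_grip []
side t_handle [([216.9, 316.2], 0.74)]
side gland [([171.2, 377.2], 0.58), ([199.6, 308.8], 0.57)]
[[124.9 331.7]
 [214.  314.4]]
```

View pics/w3.png

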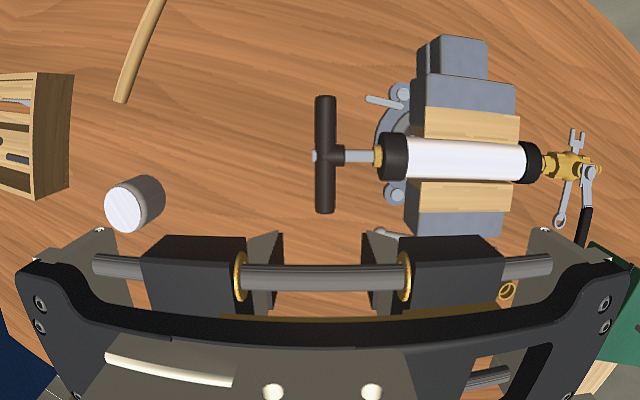

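>>> play_rows(rows=[[[0.02,-0.08,-0.9],[0,0,0]],[[0,0,-0.9],[0,0,0]],[[0,0,-0.9],[0,0,0]],[[0,0,-0.6],[0,0,0]],[[0,0,-0.5],[0,0,0]],[[0,0,-0.5],[0,0,0]],[[0,0,-0.45],[0,0,0]],[[0,0,0],[0,0,0]]])

```text
time: 17.5
tool_pos: [484.5, 40.0, 96.9]
tcp_rot: [-3.141, 0.002, 0.311]
contact_force: [1.1, -0.8, 0.6]
grip_width: 43.5
finger_force: 0.0
```

>>> play_rows(rows=[[[0,0,0],[0,0,0]],[[0,0,0],[0,0,0]],[[0,0,0],[0,0,0]],[[0,0,0],[0,0,0]]], hand=-0.95)

```text
time: 18.0
tool_pos: [485.6, 39.4, 98.2]
tcp_rot: [3.14, -0.001, 0.311]
contact_force: [-0.3, -3.7, 2.3]
grip_width: 19.4
finger_force: 30.0
```

>>> play_rows(rows=[[[-0.1,0.3,0],[0,0,0]],[[-0.1,0.3,0],[0,0,0]],[[-0.1,0.3,0],[0,0,0]],[[-0.1,0.3,0],[0,0,0]],[[-0.1,0.3,0],[0,0,0]],[[-0.1,0.3,0],[0,0,0]],[[-0.1,0.3,0],[0,0,0]],[[0,0,0],[0,0,0]],[[0,0,0],[0,0,0]]])

```text
time: 19.12
tool_pos: [465.9, 101.5, 98.2]
tcp_rot: [3.138, -0.003, 0.312]
contact_force: [5.2, -8.1, -0.9]
grip_width: 18.9
finger_force: 30.0
```

```bash
cat > m.py <<'E'
from h import *
u=np.array([np.cos(.309),np.sin(.309)]);v=np.array([-u[1],u[0]])
G=[];Hh=[];TT=[]
for i in range(3):
    o=get_obs(); c=capture("wrist"); TT.append(o["tool_pos"])
    for q,L_ in(("gland",G),("t_handle",Hh)):
        a=pinpoint(q,"wrist")
        if a: L_.append([*(wray(o,c,a[0]["at"],130)[:2]),a[0]["p"]])
T=np.mean(TT,0); print(o["time"],T,"draw by tcp",T[:2]@v+110.1,np.round(o["contact_force"],1),np.round(o["tcp_rot"],3))
for n,l in(("gland",G),("handle",Hh)):
    for r in l: print(n,np.round(r,2),"v",np.dot(r[:2],v).round(1))
save(c,"w4"); im=c["frame"][110:230,250:450,::-1]; cv2.imwrite("pics/w4c.png",cv2.resize(im,(800,480),interpolation=cv2.INTER_CUBIC))
E
python3 m.py
```

```text
19.425 [465.93795598 101.45713421  98.22420914] draw by tcp 65.05733870445424 [ 6.3 -8.4 -1.5] [ 3.138e+00 -3.000e-03  3.110e-01]
gland [529.35   8.52   0.83] v -152.9
gland [530.09   8.41   0.81] v -153.2
gland [530.19   8.85   0.87] v -152.8
handle [498.91 113.22   0.71] v -43.9
handle [497.76 113.97   0.64] v -42.8
handle [497.96 114.04   0.56] v -42.8
```

>>> play_rows(rows=[[[-0.04,0.14,0],[0,0,0]],[[-0.04,0.14,0],[0,0,0]],[[0,0,0],[0,0,0]],[[0,0,0],[0,0,0]]])

```text
time: 20.08
tool_pos: [463.4, 109.6, 98.2]
tcp_rot: [3.138, -0.002, 0.312]
contact_force: [5.1, -10.0, -1.5]
grip_width: 19.2
finger_force: 30.0
```

```bash
python3 m.py
```

```text
20.375 [463.37277314 109.58120377  98.21324116] draw by tcp 73.57672520395458 [  4.4 -10.    0. ] [ 3.138e+00 -2.000e-03  3.120e-01]
gland [531.17   9.89   0.69] v -152.1
gland [530.53   9.64   0.62] v -152.2
gland [530.12   7.18   0.85] v -154.4
handle [495.15 122.22   0.76] v -34.2
handle [494.72 121.71   0.8 ] v -34.5
handle [496.67 121.97   0.59] v -34.8
```

View pics/w4c.png

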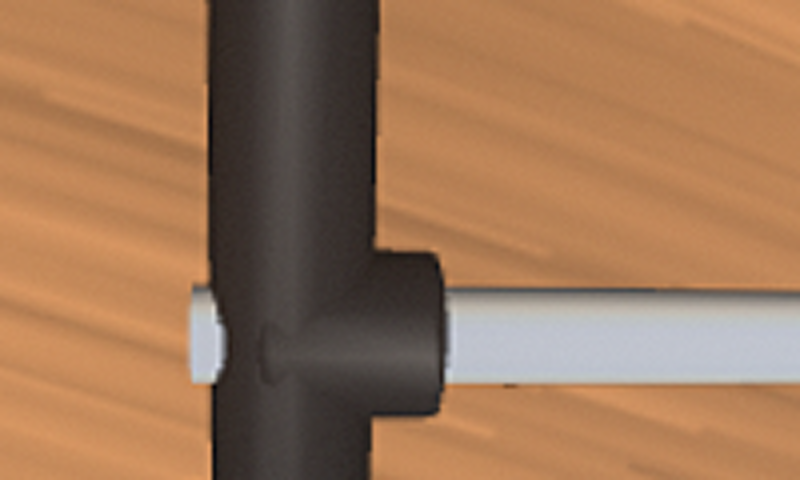

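```bash
python3 - <<'E'
import cv2,numpy as np
im=cv2.imread("pics/w4.png"); cv2.imwrite("pics/w4d.png",cv2.resize(im[130:270,440:640],(800,560),interpolation=cv2.INTER_CUBIC))
E
python3 -c "
from h import *
a=pinpoint('gland','wrist');print(a[:1])"
```

```text
[{'at': [197.4, 529.5], 'p': 0.85}]
```

View pics/w4d.png

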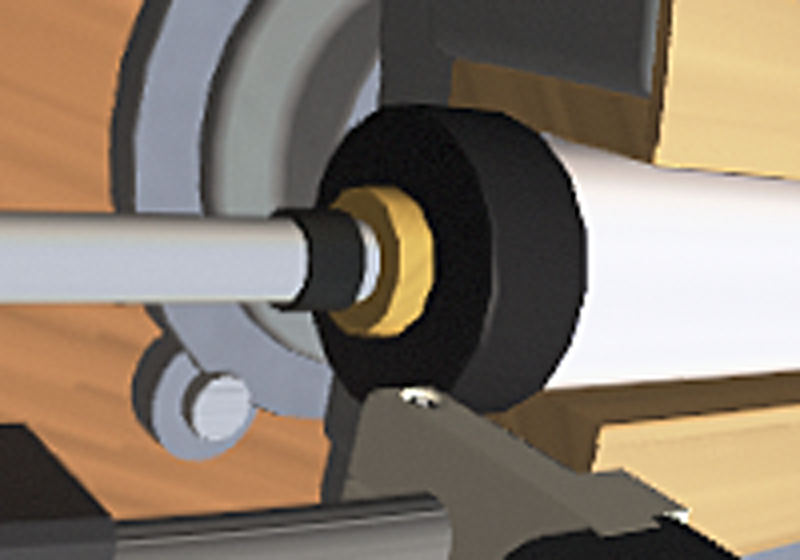

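The ring (crop about 275–365, 260) is just clear of the brass, with a thin silver sliver showing behind it, which is about 73 mm of draw.

```bash
python3 -c "
from h import *
o=get_obs();print(o['time'],o['tool_pos'],o['finger_force'],np.abs(o['dq']).max())
print(bot.close_job())"
```

```text
20.575 [463.38544262 109.55288307  98.21277051] 30.000743865966797 0.0016675733748368023
the job is handed in; nothing more can be done
None
```

I shut the valve against its stop, then drew the T-handle out about 73 mm so the black ring is just clear of the gland, and handed the job in at 20.6 s with the gripper still holding it there; the first try at the lever missed because the fingertips sat about 27 mm higher than stated, so I corrected and repeated it.

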